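# Sieve the gravel and pick off the oversize

## Robot

A 7-joint arm with a two-finger parallel gripper is mounted at the origin on the work surface. World frame = base frame: x ahead of the robot, y to its left, z up, the work surface at z = 0. Lengths are in m, angles in rad, forces in N, time in s.
With the tool pointing down it reaches from about 0.4 to 0.925 m from the base axis. Payload 4.1 kg.
Tool frame: the origin (TCP) lies at the very end of the fingers, on their centre line; the grasp point (between the pads) lies env.hold_point_z behind it (env.hold_point_z is the distance from the TCP to the grasp point, in m); z points along the fingers, y is the line along which they close (so a half turn about z gives the same grasp; the last joint's range is limited). The gripper opens to 85 mm and grips with 20 to 120 N. Pads are 22 mm wide; open, the fingers measure 114 mm over their backs; the gripper's body (76 mm by 85 mm) begins 54 mm behind the grasp point. The pads swing forward as they close: fully open they stand 13 mm farther back than shut.
Start: joints at [1.033, 0.398, 0.045, 1.537, -0.019, 1.207, -0.051], TCP at [0.276, -0.588, 0.231] pointing down, gripper open.
Joint ranges: [-2.82, 2.82], [-0.49, 2.23], [-1.37, 1.46], [0, 2.46], [-1.36, 4.5], [0.23, 2], [-2.94, 2.94]. Speed limits (rad/s): [2.57, 2.57, 3.14, 3.14, 3.14, 3.14, 3.14].

## Interface

Orientations are given as a rotation vector (axis times angle).
In Python, from plant import env gives the robot as it stands. The module is installed in compiled form; this text tells all that it offers.
- The arm moves only by the shell command python3 -m handwheel 'ROWS'. ROWS is JSON, a list of rows, each a list of 3 entries, a list of its own where there are three numbers: the gripper's target within -1 to 1 (fully open at 1, half-way at 0, shut at -1), then the shift along the tool's x, y, z in cm, then the turn about the tool's z in rad. A call has 1 to 8 rows; each row is the pose to reach, as a shift and turn from the pose commanded when the call began, along the tool's axes at that moment; what a row does not reach only later rows make up. A row lasts 1/12 s, in which the tool goes at most 41.7 mm and 7.16 degrees, less where a joint would pass 70% of its speed; a pose out of reach is approached as far as the arm can. A call with a gripper value outside its range is refused whole. The fingers move at their own pace and stop on an object; the grip force is fixed at half the most. Time passes only in rows, so rows that repeat a pose let the fingers close. It gives the time, the measured TCP pose, the force, the opening and the grip force at its end, in the units of the state.
- env.get_state(): the state, without advancing time (a new reading comes with each control period).
- env.capture(name): name is "scene" or "top" or "wrist"; returns (picture, depth): 480x640x3 uint8, red, green, blue; 480x640 float32, m along the optical axis (not along the pixel's ray), 0 where there is no reading.
- env.get_calibration(name): a dict with "fovy" (degrees; the focal length in pixels is half the picture's height over the tangent of half this angle, whatever the lens; pixels are square), "cx", "cy" (the principal point, pixels), "dist" ([k1, k2, p1, p2, k3] as OpenCV has them; the pictures are not rectified), "pose" (4x4, takes a point from camera to world coordinates). Camera axes: x right, y down, z forward; pixel columns grow to the right and rows downward; lengths in m; the calibration is good to about 2 mm. A picture is of the moment at which its call begins: read the wrist's pose just before it. get_calibration takes no time and is no camera call; for the wrist camera it gives the pose at the moment of the call.
- env.job_done(): hands the job in; it is judged then, once.
The state is a dict: "time": time; "qpos": joint angles; "qd": joint speeds; "effort": joint torques, N m; "tcp_pos": TCP position; "tool_rot": TCP orientation; "wrist_force": force on the tool from outside, world axes, zero at the start; "wrist_torque": the same for the moment, N m; "gripper_width": finger opening in m; "grip_force": force on a finger pad.
Only numpy, scipy, OpenCV 4.12 (cv2) and the standard library are available. Lean on these libraries where they do the work, as an engineer would, in place of code of your own. Each camera call takes 0.05 s, during which the arm holds its last target. There are 200 camera calls.

## Task

Tip the gravel in the scoop onto the test sieve so that the small stones drop through the mesh into the pan, then set the empty scoop back down flat on the bench. Pick the two oversize pebbles off the mesh and set both down in the white dish, without dropping them in from a height. Keep the dish about where it is and do not disturb the bottle, the beaker or the slide box.

Things in the scene. Friction and masses are not known exactly. Their poses are not given: they have to be found in the camera images.
- mesh (a point): Centre of the level wire mesh of a round steel test sieve that stands on its closed pan on a rubber mat and does not shift. Outside 250 mm, inside 244 mm across; rim 90 mm, mesh 58 mm, pan floor 6 mm above the bench. Wires 3.5 mm thick, 35 mm apart (square openings of 31.5 mm), run along the point's x and y; an opening is centred on the point. z is up.
- scoop_grip (a point): Where to grip the aluminium scoop: on its straight black handle, a bar 20 mm wide, 24 mm high, running from 28 mm ahead to 68 mm behind this point, its centre 34 mm above the scoop's flat underside. Axes of the scoop: x along the handle towards the open nose, y across (grip along y), z up. Scoop about 160 g, gravel about 250 g, hanging forward of the grip: grip firmly.
- scoop_nose (a point): Middle of the scoop's open, lipless front edge, on the floor's top, 158 mm ahead (+x) of scoop_grip and 31 mm below it; same axes. The tray behind it has a flat floor 120 mm long, 104 mm wide, 3 mm thick, a back wall 46 mm high, side walls that fall towards the nose. The stones slide out at 30 to 40 degrees of tilt, nose down.
- dish: White porcelain dish for the specimens, round, 120 mm across at the rim, 112 mm at the foot, 20 mm high, wall 4 mm, floor 5 mm thick. Loose, about 220 g. Origin at the centre of its underside, z up.
- bottle: Amber glass bottle with a black cap, 52 mm across, 110 mm high, standing. A bystander. Origin at the centre of its underside.
- beaker: Small glass beaker, 50 mm across, 70 mm high, standing. A bystander. Origin at the centre of its underside.
- slide_box: Closed microscope-slide box, 85 x 170 x 35 mm, black with a grey lid. A bystander. Origin at the centre of its underside.
- pebble_a_mid (a point): Centre of one oversize pebble: a sub-angular stone, 43 to 46 mm across and 38 mm high as it first lies in the scoop, about 100 g; too big for the mesh. On the mesh it settles into an opening, its centre about 12 to 19 mm above mesh.
- pebble_b_mid (a point): Centre of the other oversize pebble: a sub-angular stone, 43 to 46 mm across and 38 mm high as it first lies in the scoop, about 100 g; too big for the mesh. On the mesh it settles into an opening, its centre about 12 to 19 mm above mesh.
- fine_0_mid (a point): Centre of a small stone, about 19 mm across, 10 g; it starts in the scoop and is small enough to fall through the mesh.
- fine_1_mid (a point): Centre of a small stone, about 19 mm across, 10 g; it starts in the scoop and is small enough to fall through the mesh.
- fine_2_mid (a point): Centre of a small stone, about 19 mm across, 10 g; it starts in the scoop and is small enough to fall through the mesh.
- fine_3_mid (a point): Centre of a small stone, about 19 mm across, 10 g; it starts in the scoop and is small enough to fall through the mesh.
- fine_4_mid (a point): Centre of a small stone, about 19 mm across, 10 g; it starts in the scoop and is small enough to fall through the mesh.
There are look-alikes about, which are no part of the job. Leave any orange or turquoise look-alike of the part that bears scoop_grip alone.

How it is judged:
By the outcome, as a careful person would: the job done as asked, in the order asked, and still so for the second after the job is handed in, with the robot touching nothing.
It also fails if it takes over 72 s, if anything falls off the work surface, if the arm or the gripper's body presses on something with over 40 N, if the wrist force passes 120 N, or if a joint passes its speed limit or range.

## Working session

There is one attempt and no reset: what is moved stays moved. The work goes in short steps, Python scripts to look and compute and a shell command to move; the robot and the scene stay as the last step left them, time stands still between calls to the robot, and variables do not carry over. Pictures are saved under pics/ and viewed, at most 10 in all, crops included, and the job is handed in when it is done.

```bash
mkdir -p pics
cat > h.py <<'E'
import numpy as np, cv2
from plant import env
def K(c):
    f=240/np.tan(np.radians(c["fovy"])/2); return np.array([[f,0,c["cx"]],[0,f,c["cy"]],[0,0,1.]])
def cloud(name):
    c=env.get_calibration(name); im,d=env.capture(name)
    v,u=np.mgrid[:480,:640]; p=np.stack([u.ravel(),v.ravel()],1).astype(np.float64)[:,None]
    r=cv2.undistortPoints(p,K(c),np.array(c["dist"])).reshape(480,640,2)
    P=np.dstack([r*d[...,None],d])@np.array(c["pose"])[:3,:3].T+np.array(c["pose"])[:3,3]
    P[d==0]=np.nan
    return im,P
def save(n,im): cv2.imwrite("pics/"+n,im[...,::-1])
def project(name,X):
    c=env.get_calibration(name); T=np.linalg.inv(np.array(c["pose"]))
    return cv2.projectPoints(np.atleast_2d(X).astype(float),cv2.Rodrigues(T[:3,:3])[0],T[:3,3],K(c),np.array(c["dist"]))[0].reshape(-1,2)
E
python3 - <<'E'
from h import *
s=env.get_state(); print({k:np.round(v,3) for k,v in s.items()}, env.hold_point_z)
for n in("top","scene"):
    im,P=cloud(n); save(n+"0.png",im); np.save(n+"0.npy",P); print(n,np.round(env.get_calibration(n)["pose"],3)[:3].tolist())
E
```

```text
{'time': np.float64(0.0), 'qpos': array([ 1.033,  0.399,  0.045,  1.538, -0.019,  1.207, -0.051]), 'qd': array([ 0.001,  0.   , -0.001,  0.001,  0.002, -0.   , -0.001]), 'effort': array([-0.0000e+00, -4.7513e+01,  1.3650e+00, -2.5422e+01,  1.2000e-02,
        9.0000e-03,  0.0000e+00]), 'tcp_pos': array([ 0.276, -0.588,  0.23 ]), 'tool_rot': array([-3.064e+00, -6.830e-01,  1.000e-03]), 'wrist_force': array([-0.113, -0.277,  0.13 ]), 'wrist_torque': array([-0.016,  0.033, -0.005]), 'grip_force': np.float64(0.0), 'gripper_width': np.float64(0.085)} 0.0187
top [[-0.012, -0.998, 0.065, 0.457], [-1.0, 0.013, 0.014, 0.171], [-0.015, -0.065, -0.998, 1.168]]
scene [[-0.721, 0.533, -0.443, 1.094], [0.693, 0.56, -0.454, 0.751], [0.007, -0.634, -0.773, 1.043]]
```

View pics/top0.png

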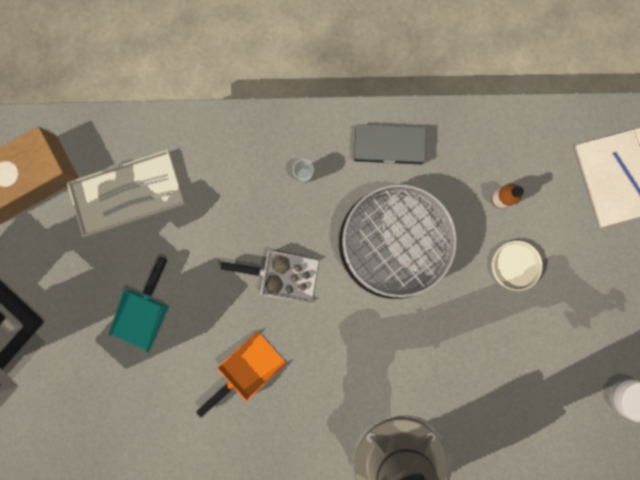

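View pics/scene0.png

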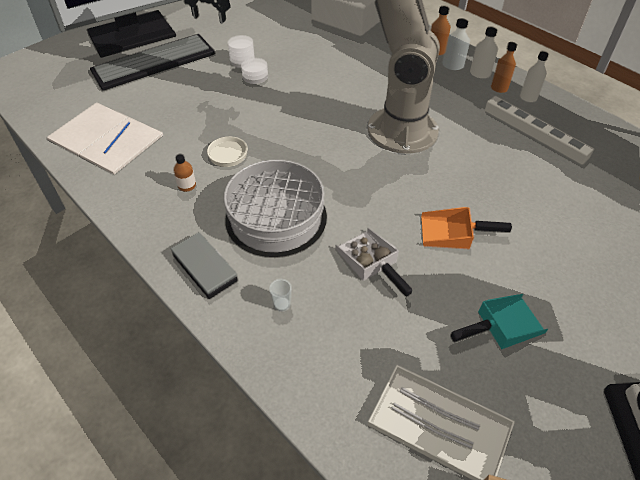

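The top view shows the sieve at (399,240), the silver scoop with its handle at (222–262, 267) and its nose at about x=318 facing the sieve, the dish at (517,265), the bottle at (510,195), the beaker at (303,170) and the slide box at (390,143). The turquoise and orange scoops are the decoys.

Run:
```python
from h import *
im=cv2.imread("pics/top0.png"); P=np.load("top0.npy"); g=im.max(2)
def box(a,b,c,d):
    m=np.zeros((480,640),bool); m[b:d,a:c]=1; return m
def fitc(Q):
    A=np.c_[2*Q[:,:2],np.ones(len(Q))]; s=np.linalg.lstsq(A,(Q[:,:2]**2).sum(1),rcond=None)[0]
    return np.round([s[0],s[1],np.sqrt(s[2]+s[0]**2+s[1]**2),len(Q)],4)
z=P[...,2]
print("table z",np.nanmedian(z[box(330,310,420,330)]))
# sieve
c=None
m=box(335,180,465,300)&(z>.082)&(z<.1); Q=P[m]; print("sieve",fitc(Q),np.median(Q[:,2]))
m=box(485,235,550,295)&(z>.013)&(z<.03); Q=P[m]; print("dish",fitc(Q),np.median(Q[:,2]))
for n,b in dict(bottle=(485,175,530,215),beaker=(285,150,325,190),slide=(345,118,435,168)).items():
    m=box(*b)&(z>.02); Q=P[m]; print(n,np.round(np.nanpercentile(Q,[2,50,98],axis=0),3).tolist())
# scoop handle
m=box(212,255,262,280)&(z>.034)&(g<90); Q=P[m]; mu=np.median(Q,0); w,V=np.linalg.eigh(np.cov(Q[:,:2].T)); ax=V[:,1]
if ax[1]>0: ax=-ax
t=(Q[:,:2]-mu[:2])@ax; print("handle",mu.round(4),ax.round(4),np.percentile(t,[1,99]),len(Q),np.degrees(np.arctan2(ax[1],ax[0])))
# whole scoop
m=box(212,240,330,310)&(z>.012); Q=P[m]; t=(Q[:,:2]-mu[:2])@ax; u=(Q[:,:2]-mu[:2])@[-ax[1],ax[0]]
print("scoop ext",np.percentile(t,[.5,99.5]),np.percentile(u[t>.08],[1,99]))
cr=im[170:310,205:475]; cv2.imwrite("pics/crop0.png",cv2.resize(cr,None,fx=2.9,fy=2.9,interpolation=cv2.INTER_CUBIC))
```

```text
table z -0.0006101687732447125
sieve [5.296e-01 4.900e-03 1.241e-01 1.033e+03] 0.09078883649387648
dish [ 4.694e-01 -2.844e-01  5.740e-02  3.430e+02] 0.01847712208396657
bottle [[0.61, -0.273, 0.025], [0.63, -0.248, 0.075], [0.657, -0.233, 0.112]]
beaker [[0.676, 0.199, 0.022], [0.71, 0.223, 0.058], [0.722, 0.245, 0.072]]
slide [[0.725, -0.068, 0.027], [0.767, 0.013, 0.034], [0.811, 0.095, 0.038]]
handle [0.4713 0.3742 0.0448] [-0.1592 -0.9873] [-0.04578409  0.04474034] 322 -99.15844484028803
scoop ext [-0.04504711  0.16996387] [-0.05417173  0.04906422]
```

View pics/crop0.png

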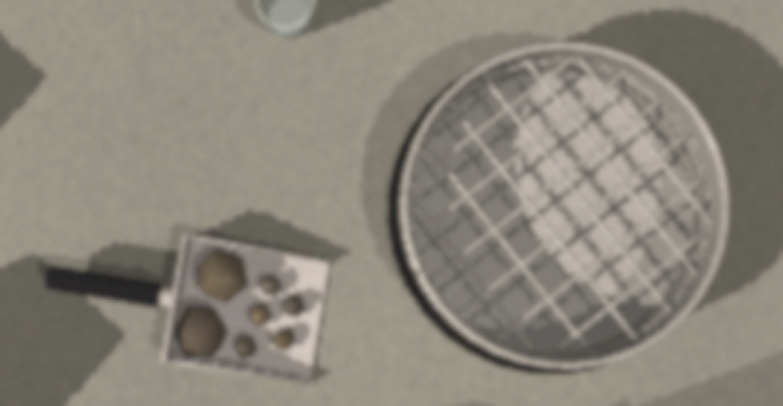

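The measurements agree with the given sizes: sieve radius 124 mm, handle top at about 46 mm, dish rim at 18 mm. The tool can only turn about its own vertical axis. So I'll tip the scoop by letting it pivot between the pads with a weakened grip.

```bash
cat >> h.py <<'E'
from scipy.spatial.transform import Rotation as R
def st():
    s=env.get_state(); r=R.from_rotvec(s["tool_rot"]).as_matrix()
    print("t%.2f tcp %s yaw %.1f tilt %.1f F %s T %s w %.4f grip %.1f q7 %.2f"%(s["time"],np.round(s["tcp_pos"],4),np.degrees(np.arctan2(r[1,0],r[0,0])),np.degrees(np.arccos(-r[2,2])),np.round(s["wrist_force"],1),np.round(s["wrist_torque"],2),s["gripper_width"],s["grip_force"],s["qpos"][6]))
    return s,r
def go(x,y,z,yaw=None,pos=None):
    """shift (cm) in tool axes and turn, from the present pose; yaw = world angle of tool x, deg"""
    s,r=st(); d=r.T@(np.array([x,y,z])-s["tcp_pos"])*100
    y0=np.arctan2(r[1,0],r[0,0]); t=0 if yaw is None else -((np.radians(yaw)-y0+np.pi)%(2*np.pi)-np.pi)
    print("shift",d.round(2).tolist(),"turn",round(t,3))
E
python3 -c "
from h import *
go(.5,-.25,.25,81); go(.475,.399,.25,81)"
```

```text
t0.10 tcp [ 0.2759 -0.5879  0.2304] yaw 25.1 tilt 0.1 F [ 0.1 -0.4 -0.3] T [-0.01  0.01  0.01] w 0.0856 grip 0.0 q7 -0.05
shift [34.64, -21.07, -1.93] turn -0.975
t0.10 tcp [ 0.2759 -0.5879  0.2304] yaw 25.1 tilt 0.1 F [ 0.1 -0.4 -0.3] T [-0.01  0.01  0.01] w 0.0856 grip 0.0 q7 -0.05
shift [59.96, -80.88, -1.83] turn -0.975
```

```bash
python3 -m handwheel '[[1,[34.6,-21,-2],-0.975],[1,[34.6,-21,-2],-0.975],[1,[34.6,-21,-2],-0.975],[1,[34.6,-21,-2],-0.975],[1,[34.6,-21,-2],-0.975],[1,[34.6,-21,-2],-0.975],[1,[34.6,-21,-2],-0.975],[1,[34.6,-21,-2],-0.975]]'; python3 -c "
from h import *
go(.475,.399,.25,81)"
```

```text
time: 0.77
tcp_pos: [0.4609, -0.3092, 0.2477]
tool_rot: [-2.383, -2.047, 0.001]
wrist_force: [1.8, 0.5, -0.2]
gripper_width: 0.0853
grip_force: 0.0
t0.77 tcp [ 0.4609 -0.3092  0.2477] yaw 81.3 tilt 0.0 F [ 1.8  0.5 -0.2] T [-0.02 -0.04  0.03] w 0.0853 grip 0.0 q7 0.30
shift [70.22, -9.28, -0.24] turn 0.006
```

```bash
python3 -m handwheel '[[1,[35,-4.5,0],0],[1,[35,-4.5,0],0],[1,[35,-4.5,0],0],[1,[35,-4.5,0],0],[1,[35,-4.5,0],0],[1,[35,-4.5,0],0],[1,[35,-4.5,0],0],[1,[35,-4.5,0],0]]' >/dev/null; python3 -m handwheel '[[1,[33,-4.5,0],0],[1,[33,-4.5,0],0],[1,[33,-4.5,0],0],[1,[33,-4.5,0],0],[1,[33,-4.5,0],0],[1,[33,-4.5,0],0],[1,[33,-4.5,0],0],[1,[33,-4.5,0],0]]' >/dev/null;  python3 - <<'E'
from h import *
go(.475,.399,.1,81)
im,P=cloud("wrist"); save("w1.png",im); np.save("w1.npy",P)
st()
z=P[...,2]; g=im.max(2)
m=(g<80)&(z>.034)&(z<.06)&(abs(P[...,0]-.47)<.06)&(P[...,1]>.3)&(P[...,1]<.45)
Q=P[m]; 
if len(Q)>50:
    mu=Q.mean(0); w,V=np.linalg.eigh(np.cov(Q[:,:2].T)); ax=V[:,1]*-np.sign(V[1,1])
    t=(Q[:,:2]-mu[:2])@ax; print(len(Q),mu,ax,np.degrees(np.arctan2(ax[1],ax[0])),np.percentile(t,[0.5,99.5]))
E
```

```text
t2.10 tcp [0.4769 0.3566 0.2472] yaw 81.0 tilt 0.0 F [ 1.2 -0.   0.8] T [ 0.02 -0.06 -0.03] w 0.0851 grip 0.0 q7 -1.09
shift [4.17, -0.85, 14.72] turn -0.0
t2.15 tcp [0.4737 0.3674 0.2475] yaw 81.6 tilt 0.6 F [0.2 8.7 2. ] T [ 0.59 -0.03  0.02] w 0.0857 grip 0.0 q7 -1.09
2611 [0.47128458 0.3748196  0.04370776] [-0.26027162 -0.96553544] -105.08617955713541 [-0.04657464  0.08350475]
```

View pics/w1.png

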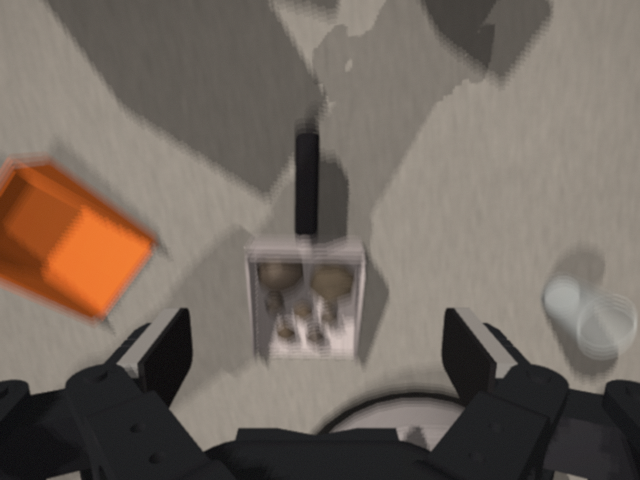

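The wrist picture shows the handle at x 295–320, y 130–235, parallel to the tool's x axis. Next I'll go down over its rear part.

Run:
```python
from h import *
P=np.load("w1.npy"); im=cv2.imread("pics/w1.png"); z=P[...,2]
m=np.zeros((480,640),bool); m[120:240,290:325]=1; m&=(im.max(2)<70)&(z>.038)&(z<.055)
Q=P[m]; mu=Q.mean(0); w,V=np.linalg.eigh(np.cov(Q[:,:2].T)); ax=V[:,1]*-np.sign(V[1,1]); t=(Q[:,:2]-mu[:2])@ax
print(len(Q),mu,ax,np.degrees(np.arctan2(ax[1],ax[0])),np.percentile(t,[0.5,99.5])); mid=mu[:2]+ax*np.mean(np.percentile(t,[.5,99.5]))
print("mid",mid); p=mid-ax*.025; go(*p,.1,81)
```

```text
2417 [0.47325992 0.3798844  0.04412837] [-0.16220542 -0.98675701] -99.33492984553016 [-0.04164264  0.04475847]
mid [0.47300722 0.37834712]
t2.15 tcp [0.4737 0.3674 0.2475] yaw 81.6 tilt 0.6 F [0.2 8.7 2. ] T [ 0.59 -0.03  0.02] w 0.0857 grip 0.0 q7 -1.09
shift [3.42, -0.14, 14.78] turn 0.011
```

```bash
python3 -m handwheel '[[1,[3,0,5],0],[1,[3,0,9],0],[1,[3,0,13],0],[1,[3,0,14.5],0],[1,[3,0,14.5],0],[1,[3,0,14.5],0]]' >/dev/null;  python3 - <<'E'
from h import *
go(.4755,.401,.016,80.8)
im,P=cloud("wrist"); save("w2.png",im)
z=P[...,2]
m=(im.max(2)<70)&(z>.040)&(z<.052)&(abs(P[...,0]-.475)<.025)&(P[...,1]>.31)&(P[...,1]<.45)
Q=P[m]; mu=Q.mean(0); w,V=np.linalg.eigh(np.cov(Q[:,:2].T)); ax=V[:,1]*-np.sign(V[1,1]); t=(Q[:,:2]-mu[:2])@ax
print(len(Q),mu,ax,np.degrees(np.arctan2(ax[1],ax[0])),np.percentile(t,[0.5,99.5]))
E
```

```text
t2.65 tcp [0.4812 0.3836 0.1014] yaw 81.0 tilt 0.2 F [0.6 0.  0.5] T [ 0.   -0.02 -0.02] w 0.0855 grip 0.0 q7 -1.22
shift [1.65, -0.81, 8.54] turn 0.004
6349 [0.47327448 0.3777673  0.04429246] [-0.17547268 -0.9844843 ] -100.10616610947451 [-0.04334701  0.04878265]
```

```bash
python3 -m handwheel '[[1,[1.5,-0.7,4],-0.01],[1,[1.5,-0.7,7],-0.01],[1,[1.5,-0.7,8.5],-0.01],[1,[1.5,-0.7,8.5],-0.01],[0.2,[1.5,-0.7,8.5],-0.01],[-0.3,[1.5,-0.7,8.5],-0.01],[-0.5,[1.5,-0.7,8.5],-0.01],[-0.5,[1.5,-0.7,8.5],-0.01]]'; python3 -m handwheel '[[-0.5,[0,0,0],0],[-0.5,[0,0,0],0],[-0.5,[0,0,0],0],[-0.5,[0,0,0],0]]' | tail -2;python3 -m handwheel '[[-0.58,[0,0,0],0],[-0.58,[0,0,0],0],[-0.58,[0,0,0],0]]' | tail -2; python3 -m handwheel '[[-0.65,[0,0,0],0],[-0.65,[0,0,0],0],[-0.65,[0,0,0],0]]' | tail -2;python3 -m handwheel '[[-1,[0,0,0],0],[-1,[0,0,0],0],[-1,[0,0,0],0]]' ; python3 -c "
from h import *
st()"
```

```text
time: 3.37
tcp_pos: [0.4786, 0.4013, 0.0197]
tool_rot: [2.379, 2.051, 0.005]
wrist_force: [0.1, -0.1, -0.5]
gripper_width: 0.039
grip_force: 0.0
gripper_width: 0.0212
grip_force: 0.0
gripper_width: 0.0195
grip_force: 56.8
gripper_width: 0.0192
grip_force: 57.9
time: 4.45
tcp_pos: [0.477, 0.4007, 0.0177]
tool_rot: [-2.378, -2.052, 0.001]
wrist_force: [-2.7, 0.1, 3.5]
gripper_width: 0.0193
grip_force: 58.0
t4.45 tcp [0.477  0.4007 0.0177] yaw 81.6 tilt 0.0 F [-2.7  0.1  3.5] T [-0.1   0.65 -0.1 ] w 0.0193 grip 58.0 q7 -1.29
```

```bash
python3 -m handwheel '[[-1,[0,0,-1],0],[-1,[0,0,-2],0],[-1,[0,0,-3],0],[-1,[0,0,-4],0],[-1,[0,0,-4],0],[-1,[0,0,-4],0]]'
cat >> h.py <<'E'
def pitch(cam="wrist"):
    """pitch of the handle's top, nose down positive"""
    s,r=st(); im,P=cloud(cam); L=(P-s["tcp_pos"])@r   # tool axes
    x=-L[...,0]; up=-L[...,2]   # x towards the nose
    m=(im.max(2)<75)&(abs(L[...,1])<.009)&(x>.0)&(x<.09)&(up>-.09)&(up<.06)
    Q=np.c_[x[m],up[m]]
    if len(Q)>60:
        b=np.polyfit(Q[:,0],Q[:,1],1)
        for _ in range(3):
            e=Q[:,1]-np.polyval(b,Q[:,0]); Q=Q[abs(e)<max(.003,1.5*e.std())]; b=np.polyfit(Q[:,0],Q[:,1],1)
        print("pitch %.1f deg n %d"%(-np.degrees(np.arctan(b[0])),len(Q)))
    return im,P,L
E
python3 - <<'E'
from h import *
im,P,L=pitch(); save("w3.png",im)
E
```

```text
time: 4.95
tcp_pos: [0.4781, 0.401, 0.0588]
tool_rot: [2.379, 2.052, 0.004]
wrist_force: [-1.1, -0.3, -3.0]
gripper_width: 0.0188
grip_force: 59.1
t4.95 tcp [0.4781 0.401  0.0588] yaw 81.6 tilt 0.1 F [-1.1 -0.3 -3. ] T [ 0.44 -0.02 -0.04] w 0.0188 grip 59.1 q7 -1.26
pitch 1.9 deg n 4296
```

View pics/w3.png

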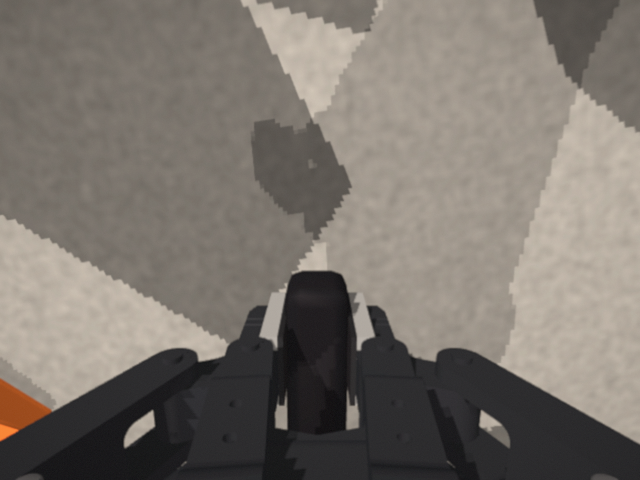

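```bash
cat >> h.py <<'E'
def prof(cam="top"):
    """height (mm, world) of the scoop by 15 mm bins ahead of the TCP: min/median/max"""
    s,r=st(); im,P=cloud(cam); L=(P-s["tcp_pos"])@r; x=-L[...,0]
    for a in np.arange(.02,.24,.02):
        m=(abs(L[...,1])<.04)&(x>=a)&(x<a+.02); z=P[...,2][m]; z=z[np.isfinite(z)]
        if len(z): print("%3d: %s"%(a*1000,np.round(np.percentile(z,[5,50,95])*1000)),end="; ")
    print(); return im,P,L
E
python3 - <<'E'
from h import *
im,P,L=prof("top"); save("t3.png",im); prof("scene")
E
```

```text
t5.00 tcp [0.4776 0.4005 0.058 ] yaw 81.6 tilt 0.0 F [ 0.8  0.3 -4.5] T [ 0.48 -0.09 -0.04] w 0.0190 grip 59.1 q7 -1.26
 20: [ -1. 457. 473.];  40: [ -2. 469. 488.];  60: [ -1. 484. 503.];  80: [ 38. 495. 517.]; 100: [ 60. 507. 532.]; 120: [ 37. 512. 544.]; 139: [ 36. 523. 557.]; 160: [ 35. 532. 568.]; 180: [ 34. 535. 578.]; 199: [ -4.  37. 586.]; 220: [ -4.   1. 590.]; 
t5.05 tcp [0.4773 0.4002 0.0575] yaw 81.6 tilt 0.0 F [ 0.   0.6 -4. ] T [ 0.49 -0.09 -0.02] w 0.0193 grip 59.1 q7 -1.26
 20: [ -3. 454. 472.];  40: [ -3. 457. 487.];  60: [ -3. 469. 502.];  80: [ -3. 455. 515.]; 100: [ 55. 494. 530.]; 120: [ 40. 519. 544.]; 139: [ 36. 525. 556.]; 160: [ 34. 528. 567.]; 180: [ 33. 545. 578.]; 199: [ 32. 567. 588.]; 220: [ -5. 557. 593.];
```

The scoop is held firmly, pitched only about 2.5°. Next I'll carry it over the sieve.

```bash
python3 -m handwheel '[[-1,[0,0,-1],0],[-1,[0,0,-3],0],[-1,[0,0,-5],0],[-1,[0,0,-8],0],[-1,[0,0,-11],0],[-1,[0,0,-13],0],[-1,[0,0,-14.5],0],[-1,[0,0,-14.5],0]]' |tail -3; python3 -c "
from h import *
go(.554,.176,.20,81)"
```

```text
wrist_force: [0.9, 1.6, -3.5]
gripper_width: 0.019
grip_force: 58.9
t5.77 tcp [0.4785 0.4025 0.207 ] yaw 81.6 tilt 0.4 F [ 0.9  1.6 -3.5] T [ 0.58 -0.21  0.06] w 0.0190 grip 58.9 q7 -1.17
shift [-21.3, 10.77, 0.64] turn 0.01
```

```bash
python3 -m handwheel '[[-1,[-1,0.5,0],0],[-1,[-3.5,1.7,0],0],[-1,[-7,3.5,0],0],[-1,[-10.5,5.3,0],0],[-1,[-14,7,0],0],[-1,[-17.5,8.8,0],0],[-1,[-20,10.3,0],0],[-1,[-21.3,10.8,0],0]]' |tail -3; python3 -m handwheel '[[-1,[0,0,0],0],[-1,[0,0,0],0]]' |tail -3; python3 -c "
from h import *
im,P,L=prof('scene'); save('s4.png',im[100:340,160:480].repeat(2,0).repeat(2,1))"
```

```text
wrist_force: [0.6, -0.5, -4.6]
gripper_width: 0.0192
grip_force: 59.0
wrist_force: [-0.5, 0.5, -4.2]
gripper_width: 0.0187
grip_force: 59.1
t6.60 tcp [0.5521 0.1717 0.2008] yaw 81.4 tilt 0.2 F [-0.5  0.5 -4.2] T [ 0.54  0.01 -0.03] w 0.0187 grip 59.1 q7 -0.74
 20: [ -4. 584. 603.];  40: [ -0.  61. 604.];  60: [ 57. 592. 605.];  80: [ 57. 199. 222.]; 100: [  3. 200. 215.]; 120: [  2.  57. 215.]; 139: [  2.   6. 176.]; 160: [  2.  55. 175.]; 180: [  2. 172. 188.]; 199: [  1.   5. 176.]; 220: [ 1.  4. 58.];
```

View pics/s4.png

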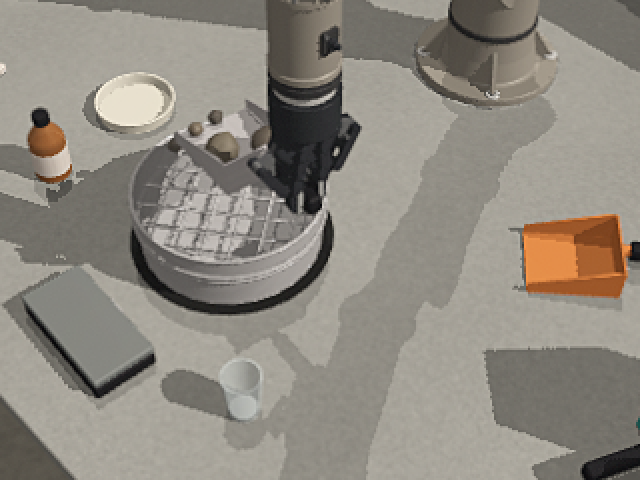

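The scoop is over the sieve with every stone still in it. Now I'll test how the grip force drops as the gripper target opens.

```bash
python3 -m handwheel '[[-0.58,[0,0,0],0],[-0.58,[0,0,0],0]]' |tail -2; python3 -m handwheel '[[-0.565,[0,0,0],0],[-0.565,[0,0,0],0]]' |tail -2; python3 -m handwheel '[[-0.555,[0,0,0],0],[-0.555,[0,0,0],0]]' |tail -2; python3 -m handwheel '[[-1,[0,0,0],0],[-1,[0,0,0],0]]' |tail -2; python3 -c "
from h import *
im,P,L=prof('scene')"
```

```text
gripper_width: 0.019
grip_force: 59.1
gripper_width: 0.0188
grip_force: 59.1
gripper_width: 0.019
grip_force: 49.8
gripper_width: 0.019
grip_force: 58.6
t7.32 tcp [0.553  0.1741 0.2027] yaw 81.6 tilt 0.0 F [ 0.7  0.3 -3.9] T [ 0.38 -0.04  0.02] w 0.0190 grip 58.6 q7 -0.74
 20: [ -4. 586. 604.];  40: [ -1.  59. 606.];  60: [ 57. 593. 608.];  80: [ 56. 202. 224.]; 100: [  3. 202. 217.]; 120: [  2.  57. 215.]; 139: [  1.   7. 212.]; 160: [  1.   9. 177.]; 180: [  1. 171. 176.]; 199: [  2.   5. 172.]; 220: [ 1.  4. 58.];
```

```bash
python3 -m handwheel '[[-0.55,[0,0,0],0],[-0.55,[0,0,0],0],[-0.55,[0,0,0],0]]' |tail -3; python3 -m handwheel '[[-0.545,[0,0,0],0],[-0.545,[0,0,0],0],[-0.545,[0,0,0],0]]' |tail -3; python3 -m handwheel '[[-1,[0,0,0],0],[-1,[0,0,0],0]]' |tail -2; python3 -c "
from h import *
im,P,L=prof('scene')"
```

```text
wrist_force: [-0.7, -0.5, -4.0]
gripper_width: 0.0192
grip_force: 39.1
wrist_force: [0.4, 0.0, -3.7]
gripper_width: 0.0194
grip_force: 28.7
gripper_width: 0.0191
grip_force: 60.4
t8.03 tcp [0.5529 0.1744 0.2028] yaw 81.6 tilt 0.0 F [-0.2 -0.2 -3.3] T [ 0.45 -0.25  0.06] w 0.0191 grip 60.4 q7 -0.74
 20: [ -4. 587. 604.];  40: [ -1.  66. 605.];  60: [ 62. 175. 604.];  80: [ 54.  57. 115.]; 100: [  2.  55. 136.]; 120: [  1.   6. 140.]; 139: [  2.   6. 115.]; 160: [  1.  34. 119.]; 180: [  1.   5. 109.]; 199: [ 1.  6. 61.]; 220: [ 1.  6. 61.];
```

```bash
python3 -c "
from h import *
im,P=cloud('scene'); a=im[100:300,180:440].repeat(2,0).repeat(2,1)
save('s5.png',a)"
```

```text
(no output)
```

View pics/s5.png

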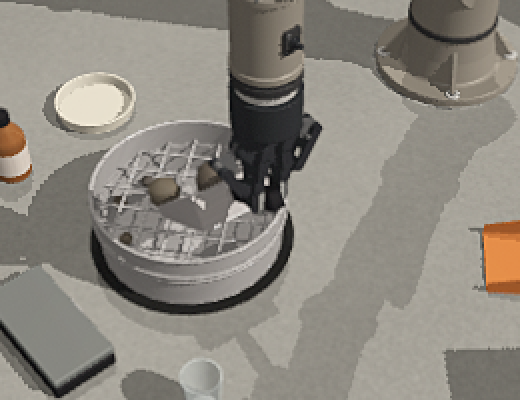

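The scoop has tipped. The pebbles show at (163,188) and (207,178) near the nose, and one fine stone is at (125,238). I'll locate them by depth.

```bash
cat >> h.py <<'E'
def stones(cam,lo=.0):
    im,P=cloud(cam); hsv=cv2.cvtColor(im,cv2.COLOR_RGB2HSV)
    d=np.hypot(P[...,0]-.5296,P[...,1]-.0049)
    m=((hsv[...,1]>75)&(hsv[...,0]>6)&(hsv[...,0]<26)&(d<.19)&(P[...,2]>lo)&(P[...,2]<.3)).astype(np.uint8)
    n,l,s,c=cv2.connectedComponentsWithStats(m)
    for i in range(1,n):
        if s[i,4]>=6:
            Q=P[l==i]; a,b=np.percentile(Q,[3,97],axis=0); print(cam,s[i,4],"px",c[i].round(),"lo",a.round(3),"hi",b.round(3))
    return im,P
E
python3 - <<'E'
from h import *
stones("top"); stones("scene"); st(); st()
im,P,L=prof("top"); x=-L[...,0]
m=(P[...,2]>.065)&(P[...,2]<.26)&(x>.06)&(x<.24)&(abs(L[...,1])<.06)
Q=np.c_[x[m],L[...,1][m],P[...,2][m]]
for a in np.arange(.06,.24,.02):
  q=Q[(Q[:,0]>a)&(Q[:,0]<a+.02)]
  if len(q): print(int(a*1000),len(q),(q[:,2].min()*1000).round(),(np.median(q[:,2])*1000).round(),(q[:,2].max()*1000).round())
E
```

```text
t8.23 tcp [0.5532 0.1738 0.203 ] yaw 81.6 tilt 0.0 F [-0.2  0.1 -0.8] T [ 0.16 -0.   -0.03] w 0.0191 grip 60.6 q7 -0.74
t8.23 tcp [0.5532 0.1738 0.203 ] yaw 81.6 tilt 0.0 F [-0.2  0.1 -0.8] T [ 0.16 -0.   -0.03] w 0.0191 grip 60.6 q7 -0.74
t8.23 tcp [0.5532 0.1738 0.203 ] yaw 81.6 tilt 0.0 F [-0.2  0.1 -0.8] T [ 0.16 -0.   -0.03] w 0.0191 grip 60.6 q7 -0.74
 20: [577. 593. 606.];  40: [592. 596. 610.];  60: [585. 596. 608.];  80: [589. 594. 599.]; 100: [106. 107. 109.]; 120: [ 92.  97. 106.]; 139: [80. 88. 93.]; 160: [ 2.  6. 61.]; 180: [ 2.  6. 59.]; 199: [ 2.  9. 96.]; 220: [  3.  92. 101.]; 
80 3 159.0 164.0 165.0
100 48 102.0 121.0 160.0
120 127 91.0 100.0 139.0
140 130 79.0 89.0 119.0
160 2 94.0 94.0 95.0
200 127 71.0 90.0 102.0
220 315 73.0 93.0 104.0
```

The wrist force confirms the scoop is empty, at about 1 N. The stones are on the sieve and the scoop is tilted about 35°. Now I'll take it back and set it down flat.

```bash
python3 -m handwheel '[[-1,[0,0,-2],0],[-1,[0,0,-5],0],[-1,[0,0,-5.5],0],[-1,[4,-2,-5.5],0],[-1,[8,-4,-5.5],0],[-1,[12,-6,-5.5],0],[-1,[16,-8,-5.5],0],[-1,[20,-10,-5.5],0]]' |tail -3
python3 - <<'E'
from h import *
im,P=cloud("top"); save("t6.png",im); np.save("t6.npy",P)
go(.477,.405,.15,81)
d=np.hypot(P[...,0]-.5296,P[...,1]-.0049); z=P[...,2]
m=((d<.112)&(z>.072)&(z<.13)).astype(np.uint8); n,l,s,c=cv2.connectedComponentsWithStats(m)
for i in range(1,n):
    if s[i,4]>15: Q=P[l==i]; print(s[i,4],c[i].round(),np.percentile(Q,[3,50,97],axis=0).round(4).tolist())
cv2.imwrite("pics/t6c.png",cv2.resize(im[175:310,330:470,::-1],None,fx=4,fy=4,interpolation=cv2.INTER_CUBIC))
E
```

```text
wrist_force: [-0.3, 1.0, -1.8]
gripper_width: 0.019
grip_force: 60.6
t9.00 tcp [0.4808 0.385  0.2584] yaw 82.3 tilt 0.6 F [-3.3  8.5  0.4] T [ 0.87  0.12 -0.  ] w 0.0196 grip 60.6 q7 -1.10
shift [1.82, -0.6, 10.86] turn 0.023
245 [432. 234.] [[0.5245, -0.0869, 0.0737], [0.5416, -0.0686, 0.0858], [0.5586, -0.0542, 0.0942]]
272 [429. 254.] [[0.4789, -0.0801, 0.075], [0.4966, -0.0608, 0.0865], [0.5134, -0.0439, 0.0941]]
```

View pics/t6c.png

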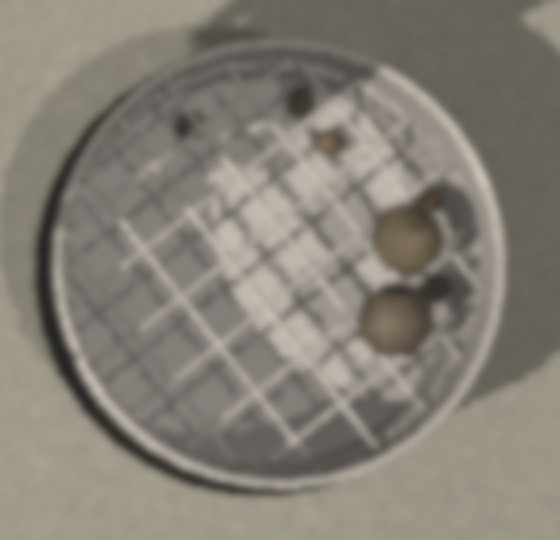

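Both pebbles lie on the mesh, at (0.542,−0.069) and (0.497,−0.061) with tops at 94 mm. The fine stones have dropped through to the pan. Now I'll set down the scoop, letting the bench push it flat.

```bash
python3 -m handwheel '[[-1,[1,0,1],0],[-1,[1,0,4],0],[-1,[1,0,7],0],[-1,[1,0,10],0],[-0.555,[1,0,12],0],[-0.55,[1,0,13],0],[-0.55,[1,0,13.5],0],[-0.55,[1,0,14],0]]' |tail -5;  python3 -m handwheel '[[-0.55,[0,0,1],0],[-0.55,[0,0,2],0],[-0.55,[0,0,3],0],[-0.55,[0,0,4],0],[-0.55,[0,0,5],0],[-0.55,[0,0,5.5],0]]' |tail -5; python3 -c "
from h import *
go(.477,.405,.018,81)
im,P,L=prof('scene');"
```

```text
tcp_pos: [0.49, 0.3819, 0.1181]
tool_rot: [-2.38, -2.051, -0.0]
wrist_force: [-1.8, 1.2, 3.3]
gripper_width: 0.0192
grip_force: 40.6
tcp_pos: [0.4895, 0.3813, 0.0613]
tool_rot: [2.378, 2.052, -0.002]
wrist_force: [1.1, 1.9, 1.3]
gripper_width: 0.0193
grip_force: 38.6
t10.17 tcp [0.4895 0.3813 0.0613] yaw 81.6 tilt 0.1 F [1.1 1.9 1.3] T [ 0.   -0.09  0.06] w 0.0193 grip 38.6 q7 -1.23
shift [2.17, -1.58, 4.33] turn 0.01
t10.17 tcp [0.4895 0.3813 0.0613] yaw 81.6 tilt 0.1 F [1.1 1.9 1.3] T [ 0.   -0.09  0.06] w 0.0193 grip 38.6 q7 -1.23
 20: [ -3. 457. 476.];  40: [ -3. 464. 491.];  60: [ -3. 457. 505.];  80: [ -1. 493. 520.]; 100: [ 17. 510. 533.]; 120: [ 12. 515. 545.]; 139: [  8. 523. 555.]; 160: [  3. 532. 564.]; 180: [ -3. 536. 571.]; 199: [ -4.   0. 576.]; 220: [ -5.  -1. 570.];
```

```bash
python3 -m handwheel '[[-0.55,[0,0,1],0],[-0.55,[0,0,2],0],[-0.55,[0,0,3],0],[-0.55,[0,0,4],0],[-0.55,[0,0,4.3],0],[-0.55,[0,0,4.3],0],[-0.55,[0,0,4.3],0]]' |tail -5; python3 -c "
from h import *
im,P,L=prof('scene')"
```

```text
tcp_pos: [0.4891, 0.381, 0.0188]
tool_rot: [2.379, 2.052, -0.003]
wrist_force: [-0.8, 0.5, -1.9]
gripper_width: 0.0195
grip_force: 37.9
t10.80 tcp [0.4891 0.381  0.0188] yaw 81.6 tilt 0.1 F [-0.8  0.5 -1.9] T [ 0.14 -0.02 -0.03] w 0.0195 grip 37.9 q7 -1.26
 20: [ -2. 420. 440.];  40: [ -2. 431. 457.];  60: [ -2. 443. 474.];  80: [  5. 456. 491.]; 100: [ -0. 480. 507.]; 120: [ -1. 489. 521.]; 139: [ -0. 500. 535.]; 160: [ -0. 511. 549.]; 180: [ -1. 519. 559.]; 199: [ -4. 533. 570.]; 220: [ -5.   2. 591.];
```

```bash
python3 -m handwheel '[[-0.54,[0,0,0.15],0],[-0.52,[0,0,0.15],0],[-0.3,[0,0,0.15],0],[0.2,[0,0,0.15],0],[0.6,[0,0,0.15],0],[1,[0,0,0.15],0],[1,[0,0,-2],0],[1,[0,0,-6],0]]' |tail -5; python3 -m handwheel '[[1,[0,0,-4],0],[1,[0,0,-8],0],[1,[0,0,-12],0],[1,[0,0,-14],0],[1,[0,0,-14],0]]' |tail -5;  python3 -c "
from h import *
im,P,L=prof('top')
go(.519,.2,.22,81)"
```

```text
tcp_pos: [0.4869, 0.3788, 0.0758]
tool_rot: [-2.378, -2.052, 0.016]
wrist_force: [0.4, -0.0, -0.9]
gripper_width: 0.0854
grip_force: 0.0
tcp_pos: [0.4917, 0.3848, 0.2262]
tool_rot: [2.378, 2.052, 0.017]
wrist_force: [-0.2, 0.6, 0.1]
gripper_width: 0.0857
grip_force: 0.0
t11.93 tcp [0.4917 0.3848 0.2262] yaw 81.6 tilt 0.6 F [-0.2  0.6  0.1] T [ 0.02 -0.05  0.04] w 0.0857 grip 0.0 q7 -1.13
 20: [ -1. 611. 620.];  40: [ -2. 615. 627.];  60: [ -2. 616. 634.];  80: [  1. 621. 640.]; 100: [  0. 624. 644.]; 120: [ -0. 623. 646.]; 139: [ -1.   7. 645.]; 160: [ -1.   3. 638.]; 180: [-1.  2.  6.]; 199: [-3.  1.  5.]; 220: [-4. -1.  3.]; 
t11.98 tcp [0.4907 0.3833 0.2229] yaw 81.6 tilt 0.3 F [ 0.7 -0.  -0.3] T [0.   0.04 0.02] w 0.0854 grip 0.0 q7 -1.13
shift [-17.72, 5.49, 0.25] turn 0.01
```

The scoop lies flat. Now to the pebbles. They nearly touch each other along world x, so I'll close along about y with a partial opening to clear the rim.

```bash
python3 -m handwheel '[[1,[-4,0.4,0],0.12],[1,[-8,0.8,0],0.24],[1,[-12,1.2,0],0.36],[1,[-16,1.6,0],0.48],[1,[-20,2,0],0.6],[0.36,[-24,2.4,0],0.72],[0.36,[-28,2.8,0],0.84],[0.36,[-32,3.2,0],0.96]]' |tail -5; python3 -c "
from h import *
go(.475,-.06,.20,-10)"
```

```text
tcp_pos: [0.4727, 0.0583, 0.2182]
tool_rot: [3.06, 0.713, -0.004]
wrist_force: [1.0, -0.3, -0.9]
gripper_width: 0.0581
grip_force: 0.0
t12.65 tcp [0.4727 0.0583 0.2182] yaw 26.2 tilt 0.2 F [ 1.  -0.3 -0.9] T [-0.06 -0.09  0.02] w 0.0581 grip 0.0 q7 -1.39
shift [-5.02, 10.71, 1.83] turn 0.632
```

```bash
python3 -m handwheel '[[0.36,[-2,3,0.5],0.12],[0.36,[-3,6,1],0.24],[0.36,[-4,8,1.5],0.36],[0.36,[-5,10,1.5],0.48],[0.36,[-5,10.3,1.5],0.6],[0.36,[-5,10.3,1.5],0.63],[0.36,[-5,10.3,1.5],0.63],[0.36,[-5,10.3,1.5],0.63]]' |tail -5
python3 - <<'E'
from h import *
st(); im,P=cloud("wrist"); s,r=st(); save("w7.png",im)
d=np.hypot(P[...,0]-.5296,P[...,1]-.0049); z=P[...,2]
m=((d<.112)&(z>.07)&(z<.12)).astype(np.uint8); n,l,ss,c=cv2.connectedComponentsWithStats(m)
for i in range(1,n):
    if ss[i,4]>150: Q=P[l==i]; print(ss[i],c[i].round(),np.percentile(Q,[2,50,98],axis=0).round(4).tolist(), Q[Q[:,2]>np.percentile(Q[:,2],80)].mean(0).round(4))
E
```

```text
tcp_pos: [0.4748, -0.0537, 0.2035]
tool_rot: [3.131, -0.259, -0.004]
wrist_force: [0.2, 0.5, -0.2]
gripper_width: 0.058
grip_force: 0.0
t13.32 tcp [ 0.4748 -0.0537  0.2035] yaw -9.5 tilt 0.1 F [ 0.2  0.5 -0.2] T [-0.02  0.04 -0.02] w 0.0580 grip 0.0 q7 -1.76
t13.37 tcp [ 0.475  -0.0535  0.2038] yaw -9.4 tilt 0.1 F [ 0.  -0.2  0.2] T [-0.04  0.01  0.02] w 0.0581 grip 0.0 q7 -1.76
[ 297   88   64   70 3412] [328. 122.] [[0.5255, -0.0898, 0.0726], [0.5437, -0.0716, 0.0858], [0.5611, -0.0546, 0.0935]] [ 0.5447 -0.0731  0.0917]
[ 294  165   67   65 3237] [327. 196.] [[0.4812, -0.0834, 0.0752], [0.5004, -0.0645, 0.087], [0.5168, -0.0453, 0.0926]] [ 0.4999 -0.0642  0.0918]
```

View pics/w7.png

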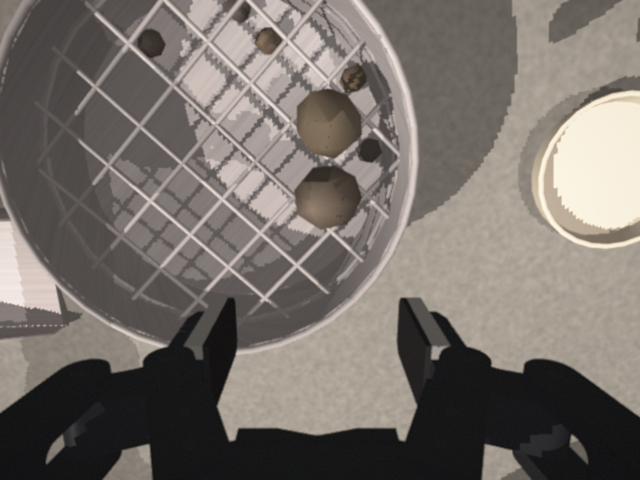

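The wrist view shows pebble A at (328,122), pebble B at (327,196) and all five fines under the mesh. I'll start with pebble B.

```bash
python3 -m handwheel '[[0.36,[2.5,0.7,2],0],[0.36,[2.5,0.7,5],0],[0.36,[2.5,0.7,8],0],[0.36,[2.5,0.7,9.5],0],[0.36,[2.5,0.7,9.5],0],[0.36,[2.5,0.7,9.5],0]]' |tail -5
python3 - <<'E'
from h import *
go(.499,-.0644,.064,-9.5)
P=np.load("t6.npy"); 
im=cv2.imread("pics/w7.png")
E
```

```text
tcp_pos: [0.4986, -0.0644, 0.1091]
tool_rot: [-3.131, 0.258, 0.003]
wrist_force: [-0.3, 0.1, 0.2]
gripper_width: 0.0579
grip_force: 0.0
t13.87 tcp [ 0.4986 -0.0644  0.1091] yaw -9.4 tilt 0.1 F [-0.3  0.1  0.2] T [-0.01 -0.03  0.01] w 0.0579 grip 0.0 q7 -1.80
shift [0.05, -0.0, 4.51] turn 0.001
```

```bash
python3 -m handwheel '[[0.36,[0,0,2],0],[0.36,[0,0,3.5],0],[0.36,[0,0,4.4],0],[0.36,[0,0,4.4],0]]' |tail -4; python3 -m handwheel '[[0.1,[0,0,0],0],[0,[0,0,0],0],[-0.3,[0,0,0],0],[-1,[0,0,0],0],[-1,[0,0,0],0],[-1,[0,0,0],0]]' |tail -5
```

```text
tool_rot: [3.131, -0.26, -0.002]
wrist_force: [0.3, 0.2, -0.4]
gripper_width: 0.0576
grip_force: 0.0
tcp_pos: [0.5005, -0.0649, 0.0673]
tool_rot: [3.13, -0.261, 0.004]
wrist_force: [-0.3, -0.6, 6.4]
gripper_width: 0.0399
grip_force: 57.8
```

```bash
python3 -m handwheel '[[-1,[0,0,-1],0],[-1,[0,0,-3],0],[-1,[0,0,-6],0],[-1,[0,0,-9],0],[-1,[0,0,-12],0],[-1,[0,0,-13],0]]' |tail -5
python3 - <<'E'
from h import *
s,r=st(); T=np.array(env.get_calibration("wrist")["pose"]); print("cam in tool",(r.T@(T[:3,3]-s["tcp_pos"])).round(3))
go(.45,-.2845,.2,-9.5); go(.494,-.2885,.2,-9.5)
E
```

```text
tcp_pos: [0.5019, -0.0648, 0.2009]
tool_rot: [3.13, -0.26, 0.013]
wrist_force: [0.2, 0.1, -0.3]
gripper_width: 0.0398
grip_force: 58.2
t15.20 tcp [ 0.5019 -0.0648  0.2009] yaw -9.5 tilt 0.5 F [ 0.2  0.1 -0.3] T [-0.02 -0.05 -0.03] w 0.0398 grip 58.2 q7 -1.76
cam in tool [ 0.067  0.    -0.142]
t15.20 tcp [ 0.5019 -0.0648  0.2009] yaw -9.5 tilt 0.5 F [ 0.2  0.1 -0.3] T [-0.02 -0.05 -0.03] w 0.0398 grip 58.2 q7 -1.76
shift [-1.49, 22.53, 0.07] turn -0.0
t15.20 tcp [ 0.5019 -0.0648  0.2009] yaw -9.5 tilt 0.5 F [ 0.2  0.1 -0.3] T [-0.02 -0.05 -0.03] w 0.0398 grip 58.2 q7 -1.76
shift [2.92, 22.2, 0.1] turn -0.0
```

```bash
python3 -m handwheel '[[-1,[-0.5,3,0],0],[-1,[-1,7,0],0],[-1,[-2,11,0],0],[-1,[-3,15,0],0],[-1,[-4,19,0],0],[-1,[-4.5,22,0],0],[-1,[-4.5,22.5,0],0],[-1,[-4.5,22.5,0],0]]' |tail -5
python3 - <<'E'
from h import *
im,P=cloud("wrist"); save("w8.png",im); z=P[...,2]
m=(z>.0145)&(z<.026)&(np.hypot(P[...,0]-.4694,P[...,1]+.2844)<.075)&(np.hypot(P[...,0]-.4694,P[...,1]+.2844)>.04)
Q=P[m]; A=np.c_[2*Q[:,:2],np.ones(len(Q))]; c=np.linalg.lstsq(A,(Q[:,:2]**2).sum(1),rcond=None)[0]
print("dish",c[:2],np.sqrt(c[2]+c[0]**2+c[1]**2),len(Q),np.ptp(Q,axis=0))
m=(np.hypot(P[...,0]-.4694,P[...,1]+.2844)<.03)&(z<.03); print("floor z",np.nanmedian(z[m]))
x=c[0]+.0247; y=c[1]-.0041; go(x,y,.06,-9.5)
E
```

```text
tcp_pos: [0.4161, -0.2816, 0.1953]
tool_rot: [3.13, -0.269, -0.001]
wrist_force: [0.4, 0.4, -1.2]
gripper_width: 0.04
grip_force: 58.2
dish [ 0.47036158 -0.28682752] 0.05673259129331101 3426 [0.11813736 0.11843034 0.00676113]
floor z 0.003946031188056476
t15.92 tcp [ 0.4172 -0.2793  0.1953] yaw -9.6 tilt 0.1 F [-0.2 -0.2 -0.8] T [ 0.07 -0.03  0.01] w 0.0398 grip 58.2 q7 -1.26
shift [7.87, -0.14, 13.53] turn -0.002
```

```bash
python3 -m handwheel '[[-1,[3,0,3],0],[-1,[6,-0.2,6],0],[-1,[7.8,-0.2,9],0],[-1,[7.8,-0.2,12],0],[-1,[7.8,-0.2,14.5],0],[-1,[7.8,-0.2,16],0],[-1,[7.8,-0.2,16],0],[-1,[7.8,-0.2,16],0]]' |tail -5; python3 -m handwheel '[[-1,[0,0,0.4],0],[-1,[0,0,0.6],0],[-1,[0,0,0.6],0]]' |sed -n '2p;4p'; python3 -m handwheel '[[-1,[0,0,0.3],0],[-1,[0,0,0.3],0]]' |sed -n '2p;4p'
```

```text
tcp_pos: [0.4954, -0.2877, 0.0351]
tool_rot: [-3.129, 0.256, 0.002]
wrist_force: [0.4, -0.3, -0.9]
gripper_width: 0.0397
grip_force: 58.2
tcp_pos: [0.4956, -0.2902, 0.0307]
wrist_force: [0.7, 0.9, 0.3]
tcp_pos: [0.495, -0.2903, 0.027]
wrist_force: [0.0, 0.1, -1.5]
```

```bash
for i in 1 2; do python3 -m handwheel '[[-1,[0,0,0.3],0],[-1,[0,0,0.3],0],[-1,[0,0,0.3],0]]' |sed -n '2p;4p'; done; python3 -c "
from h import *
im,P=cloud('scene'); save('s9.png',cv2.resize(im[90:250,130:330],None,fx=3.5,fy=3.5,interpolation=cv2.INTER_CUBIC))"
```

```text
tcp_pos: [0.4948, -0.2902, 0.0236]
wrist_force: [-0.2, 0.2, -0.7]
tcp_pos: [0.4948, -0.2902, 0.0205]
wrist_force: [-0.0, -0.8, -1.1]
```

```bash
for i in 1 2; do python3 -m handwheel '[[-1,[0,0,0.2],0],[-1,[0,0,0.2],0],[-1,[0,0,0.2],0]]' |sed -n '2p;4p'; done
```

```text
tcp_pos: [0.4954, -0.2904, 0.0197]
wrist_force: [-1.8, 0.4, 4.2]
tcp_pos: [0.4959, -0.2905, 0.0194]
wrist_force: [-3.7, 2.8, 15.6]
```

Contact comes at TCP z≈0.0197. I'll ease up 2 mm and release.

```bash
python3 -m handwheel '[[-1,[0,0,-0.2],0],[-0.2,[0,0,-0.2],0],[0,[0,0,-0.2],0],[0.1,[0,0,-0.2],0],[0.2,[0,0,-0.2],0],[0.2,[0,0,-0.2],0]]' |sed -n '2p;4,5p'; python3 -m handwheel '[[0.2,[0,0,-1],0],[0.2,[0,0,-3],0],[0.36,[0,0,-7],0],[0.36,[0,0,-11],0],[0.36,[0,0,-15],0],[0.36,[0,0,-18],0],[0.36,[0,0,-18],0]]' |sed -n '2p;4,5p'
python3 - <<'E'
from h import *
im,P=cloud("top"); 
z=P[...,2]
m=((np.hypot(P[...,0]-.47,P[...,1]+.287)<.055)&(z>.025)&(z<.07)); Q=P[m]; print("in dish",len(Q), np.percentile(Q,[3,50,97],axis=0).round(3).tolist() if len(Q) else 0)
m=((np.hypot(P[...,0]-.5296,P[...,1]-.0049)<.112)&(z>.07)&(z<.12)); Q=P[m]; print("sieve",len(Q), np.percentile(Q,[3,50,97],axis=0).round(4).tolist() if len(Q) else 0)
go(.50,-.07,.2,-10)
E
```

```text
tcp_pos: [0.4947, -0.2901, 0.0183]
wrist_force: [0.2, -0.4, -0.0]
gripper_width: 0.0514
tcp_pos: [0.4991, -0.2922, 0.2071]
wrist_force: [1.0, -1.0, -0.3]
gripper_width: 0.0582
in dish 252 [[0.475, -0.3, 0.027], [0.493, -0.281, 0.039], [0.51, -0.265, 0.046]]
sieve 250 [[0.5246, -0.0864, 0.0728], [0.5417, -0.0683, 0.0851], [0.5588, -0.0537, 0.0943]]
t19.18 tcp [ 0.4974 -0.2914  0.2036] yaw -9.5 tilt 0.5 F [-0.7  0.1 -0.2] T [0.03 0.07 0.  ] w 0.0582 grip 0.0 q7 -1.33
shift [-3.41, -21.88, 0.26] turn 0.008
```

Pebble B is in the dish at (0.493,−0.282), and A is still in place. Now to A.

```bash
python3 -m handwheel '[[0.27,[0.1,-3,0],0],[0.27,[0.2,-7,0],0],[0.27,[0.4,-11,0],0],[0.27,[0.6,-15,0],0],[0.27,[0.8,-19,0],0],[0.27,[0.9,-22,0],0],[0.27,[0.9,-22.5,0],0],[0.27,[0.9,-22.5,0],0]]' |sed -n '2p;4,5p'; python3 -m handwheel '[[0.27,[0,0,3],0],[0.27,[0,0,6],0],[0.27,[0,0,9],0],[0.27,[0,0,9.5],0],[0.27,[0,0,9.5],0],[0.27,[0,0,9.5],0]]' |sed -n '2p;4,5p'; python3 -c "
from h import *
go(.5436,-.0702,.066,-9.5)"
```

```text
tcp_pos: [0.5405, -0.0664, 0.1977]
wrist_force: [-0.3, -0.1, -0.0]
gripper_width: 0.0541
tcp_pos: [0.5413, -0.0711, 0.1043]
wrist_force: [0.3, -0.0, 0.3]
gripper_width: 0.0547
t20.35 tcp [ 0.5413 -0.0711  0.1043] yaw -9.6 tilt 0.0 F [ 0.3 -0.   0.3] T [ 0.   -0.03 -0.04] w 0.0547 grip 0.0 q7 -1.80
shift [0.21, -0.13, 3.83] turn -0.002
```

```bash
python3 -m handwheel '[[0.27,[0.2,-0.1,1],0],[0.27,[0.2,-0.1,2.5],0],[0.27,[0.2,-0.1,3.8],0],[0.27,[0.2,-0.1,3.8],0]]' |sed -n '2p;4,5p'; python3 -m handwheel '[[0.1,[0,0,0],0],[0,[0,0,0],0],[-0.3,[0,0,0],0],[-1,[0,0,0],0],[-1,[0,0,0],0],[-1,[0,0,0],0]]' |sed -n '2p;4,6p'; python3 -m handwheel '[[-1,[0,0,-1],0],[-1,[0,0,-3],0],[-1,[0,0,-6],0],[-1,[0,0,-9],0],[-1,[0,0,-12],0],[-1,[0,0,-13],0],[-1,[0,0,-13],0]]' |sed -n '2p;4,6p'
python3 - <<'E'
from h import *
im,P=cloud("top"); z=P[...,2]
m=((np.hypot(P[...,0]-.47,P[...,1]+.287)<.055)&(z>.025)&(z<.07)); Q=P[m]; print("in dish",len(Q), np.percentile(Q,[3,50,97],axis=0).round(3).tolist())
m=(z>.014)&(z<.024)&(np.hypot(P[...,0]-.47,P[...,1]+.287)<.075)&(np.hypot(P[...,0]-.47,P[...,1]+.287)>.05); Q=P[m]
A=np.c_[2*Q[:,:2],np.ones(len(Q))]; c=np.linalg.lstsq(A,(Q[:,:2]**2).sum(1),rcond=None)[0]; print("dish",c[:2])
go(.4465,-.2845,.2,-9.5)
E
```

```text
tcp_pos: [0.5424, -0.0693, 0.0647]
wrist_force: [-0.5, 0.3, -0.3]
gripper_width: 0.0543
tcp_pos: [0.5434, -0.0713, 0.0674]
wrist_force: [-3.0, -4.3, 5.2]
gripper_width: 0.0376
grip_force: 59.0
tcp_pos: [0.5461, -0.0684, 0.2001]
wrist_force: [0.9, -0.1, -0.5]
gripper_width: 0.0373
grip_force: 59.6Traceback (most recent call last):
  File "<stdin>", line 3, in <module>
    return _quantile_unchecked(
        a, q, axis, out, overwrite_input, method, keepdims, weights)
    return _ureduce(a,
                    func=_quantile_ureduce_func,
    ...<5 lines>...
                    overwrite_input=overwrite_input,
                    method=method)
    r = func(a, **kwargs)
    result = _quantile(arr,
                       quantiles=q,
    ...<2 lines>...
                       out=out,
                       weights=wgt)
    slices_having_nans = np.isnan(arr[-1, ...])
                                  ~~~^^^^^^^^^
IndexError: index -1 is out of bounds for axis 0 with size 0
```

Pebble A is held, 37 mm across the pads. The arm hides the dish from the top camera, so I'll check it with the wrist camera from the hover.

```bash
python3 -m handwheel '[[-1,[-1,3,0],0],[-1,[-2,7,0],0],[-1,[-4,11,0],0],[-1,[-6,15,0],0],[-1,[-8,19,0],0],[-1,[-9.5,22,0],0],[-1,[-10,23,0],0],[-1,[-10,23,0],0]]' |sed -n '2p;4,6p'; python3 -m handwheel '[[-1,[0,0,0],0],[-1,[0,0,0],0]]' >/dev/null
python3 - <<'E'
from h import *
im,P=cloud("wrist"); save("w10.png",im); z=P[...,2]; d=np.hypot(P[...,0]-.47,P[...,1]+.287)
m=(d<.052)&(z>.027)&(z<.07); Q=P[m]; print("in dish",len(Q))
if len(Q): print(np.percentile(Q,[3,50,97],axis=0).round(3).tolist())
m=(z>.0145)&(z<.024)&(d<.07)&(d>.05); Q=P[m]
A=np.c_[2*Q[:,:2],np.ones(len(Q))]; c=np.linalg.lstsq(A,(Q[:,:2]**2).sum(1),rcond=None)[0]; print("dish",c[:2],np.sqrt(c[2]+c[0]**2+c[1]**2))
go(c[0]-.0237,c[1]+.004,.035,-9.5)
E
```

```text
tcp_pos: [0.402, -0.2827, 0.1936]
wrist_force: [-0.6, 1.0, -0.5]
gripper_width: 0.037
grip_force: 59.6
in dish 2927
[[0.476, -0.305, 0.029], [0.493, -0.287, 0.039], [0.51, -0.269, 0.044]]
dish [ 0.47033638 -0.28677529] 0.05674862420781434
t22.70 tcp [ 0.4073 -0.2775  0.1949] yaw -9.3 tilt 0.1 F [ 0.  0. -1.] T [ 0.03 -0.01 -0.04] w 0.0372 grip 59.6 q7 -1.25
shift [3.98, -0.09, 15.99] turn 0.003
```

```bash
python3 -m handwheel '[[-1,[2,0,3],0],[-1,[3.8,-0.1,6],0],[-1,[3.8,-0.1,9],0],[-1,[3.8,-0.1,12],0],[-1,[3.8,-0.1,14.5],0],[-1,[3.8,-0.1,16.3],0],[-1,[3.8,-0.1,16.3],0],[-1,[3.8,-0.1,16.3],0]]' |sed -n '2p;4,6p'; for i in 1 2 3; do python3 -m handwheel '[[-1,[0,0,0.3],0],[-1,[0,0,0.3],0],[-1,[0,0,0.3],0]]' |sed -n '2p;4p'; done
```

```text
tcp_pos: [0.4445, -0.2829, 0.032]
wrist_force: [0.6, 0.2, -0.7]
gripper_width: 0.0372
grip_force: 59.7
tcp_pos: [0.4452, -0.2851, 0.031]
wrist_force: [0.3, 0.2, 0.4]
tcp_pos: [0.4442, -0.2849, 0.027]
wrist_force: [-0.5, -0.4, -0.2]
tcp_pos: [0.4439, -0.2847, 0.0236]
wrist_force: [-0.2, 0.6, -0.2]
```

```bash
for i in 1 2 3; do python3 -m handwheel '[[-1,[0,0,0.2],0],[-1,[0,0,0.2],0],[-1,[0,0,0.2],0]]' |sed -n '2p;4p'; done
```

```text
tcp_pos: [0.4443, -0.2849, 0.0218]
wrist_force: [0.7, -0.8, 0.2]
tcp_pos: [0.4447, -0.285, 0.0212]
wrist_force: [-2.1, 1.4, 10.7]
tcp_pos: [0.445, -0.2852, 0.0208]
wrist_force: [-5.5, 2.3, 23.1]
```

Contact. I'll ease up 3 mm, release, retreat upward and check.

```bash
python3 -m handwheel '[[-1,[0,0,-0.3],0],[-0.2,[0,0,-0.3],0],[0,[0,0,-0.3],0],[0.1,[0,0,-0.3],0],[0.2,[0,0,-0.3],0],[0.2,[0,0,-0.3],0]]' |sed -n '2p;4,5p'; python3 -m handwheel '[[0.2,[0,0,-1],0],[0.2,[0,0,-3],0],[0.2,[0,0,-7],0],[0.2,[0,0,-11],0],[0.2,[0,0,-15],0],[0.2,[-1,-1,-19],0],[0.2,[-2,0,-20],0],[0.2,[-2,0,-20],0]]' |sed -n '2p;4,5p'; python3 -m handwheel '[[0.2,[-2,0,0],0],[0.2,[-2,0,0],0],[0.2,[-2,0,0],0]]' | sed -n '2p'
python3 - <<'E'
from h import *
im,P=cloud("wrist"); z=P[...,2]; d=np.hypot(P[...,0]-.47,P[...,1]+.287)
m=((d<.054)&(z>.027)&(z<.07)).astype(np.uint8); n,l,s,c=cv2.connectedComponentsWithStats(m)
for i in range(1,n):
    if s[i,4]>100: print(s[i,4],np.percentile(P[l==i],[3,50,97],axis=0).round(3).tolist())
t,_=cloud("scene"); 
save("end.png",np.hstack([cv2.resize(t[90:330,140:460],(400,300)),cv2.resize(im,(400,300))]))
E
```

```text
tcp_pos: [0.4439, -0.2846, 0.0203]
wrist_force: [0.2, -0.4, 0.0]
gripper_width: 0.0515
tcp_pos: [0.4248, -0.2839, 0.2257]
wrist_force: [-0.9, -0.0, -0.4]
gripper_width: 0.051
tcp_pos: [0.4037, -0.2779, 0.2199]
2514 [[0.476, -0.305, 0.029], [0.493, -0.287, 0.039], [0.511, -0.269, 0.044]]
1976 [[0.428, -0.296, 0.028], [0.445, -0.28, 0.039], [0.461, -0.263, 0.046]]
```

View pics/end.png

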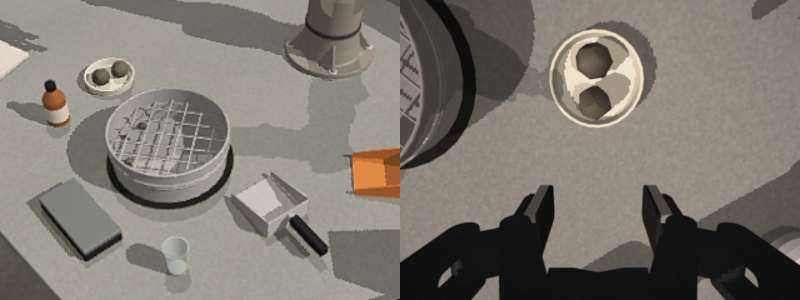

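Both pebbles rest in the dish, upright at (595,62) and (595,102) in the right half. The scoop is flat and empty, and the bystanders are untouched. One last check that nothing remains on the mesh, then I'll hand in.

Run:
```python
from h import *
n=[]
for c in("top","scene"):
    im,P=cloud(c); d=np.hypot(P[...,0]-.5296,P[...,1]-.0049); n.append(int(((d<.105)&(P[...,2]>.067)&(P[...,2]<.12)).sum()))
print(n)
if max(n)<8: print(env.job_done())
```

```text
[0, 0]
the job is handed in; nothing more can be done
None
```

The job is handed in: the gravel is sieved with all five small stones in the pan and nothing left on the mesh, the empty scoop is flat on the bench, and both pebbles were lowered into the white dish.

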